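Draw a knock-down rail joint tight with its cam lock

ROBOT

A 7-joint arm with a two-finger parallel gripper is mounted at the origin on a cart in front of the work surface, level with it; the furniture and walls round the work are solid. World frame = base frame: x ahead of the robot, y to its left, z up, the work surface at z = 0. Lengths are in m, angles in rad, forces in N, time in s.
With the tool pointing down it reaches from about 0.425 to 0.925 m from the base axis. Payload 6.8 kg.
Tool frame: the origin (TCP) lies on the centre line of the jaws, within the pads' length; the fingertips stand 14 mm ahead of it and the grasp point (between the pads) lies 5 mm behind it (r.tips_ahead is the distance from the TCP to the fingertips, in m); z points along the fingers, y is the line along which they close (so a half turn about z gives the same grasp; the last joint's range is limited). The gripper opens to 85 mm and grips with 20 to 120 N. Pads are 22 mm wide; open, the fingers measure 114 mm over their backs; the gripper's body (76 mm by 85 mm) begins 54 mm behind the grasp point. The pads swing forward as they close: fully open they stand 13 mm farther back than shut.
Start: joints at [-1.312, 0.477, 0.022, 1.555, -0.011, 1.109, -0.083], TCP at [0.242, 0.63, 0.245] pointing down, gripper open.
Joint ranges: [-2.96, 2.96], [-0.34, 2.1], [-1.41, 1.46], [0.24, 2.44], [-1.37, 4.51], [0.17, 1.92], [-2.96, 2.96]. Speed limits (rad/s): [2.39, 2.39, 3.14, 3.14, 3.14, 3.14, 3.14].

INTERFACE

Orientations are given as a rotation vector (axis times angle).
In Python, from bench import r, eyes gives the robot as it stands.
- The arm moves only by the tool step_arm, never from a script. Its argument "rows" is a list of rows, each a list of 6 numbers: the shift along the world's x, y, z in units of 60 cm (1.0 is 60 cm), then the turn, a rotation vector about the world's x, y, z in units of pi rad (1.0 is pi rad). In form: [[x, y, z, rx, ry, rz], ...]. A call has 1 to 5 rows; each row is the pose to reach, as a shift and turn from the pose commanded when the call began, turning the shorter way round; what a row does not reach only later rows make up. A row lasts 1/12 s, in which the tool goes at most 41.7 mm and 7.16 degrees, less where a joint would pass 70% of its speed; a pose out of reach is approached as far as the arm can. A call with a number of a shift or a turn outside -1 to 1 is refused whole. A call with a gripper value outside its range is refused whole. "jaw" is the closure, from 0 (fully open) to 1 (shut), set as the call begins (left out, the last holds). The fingers move at their own pace and stop on an object; "squeeze" is the grip in N (left out, the last holds). Time passes only in rows, so rows that repeat a pose let the fingers close. It gives the time, the measured TCP pose, the force, the opening and the grip force at its end, in the units of the state.
- r.get_obs(): the state, without advancing time (a new reading comes with each control period).
- eyes.grab_frame(name): name is "scene" or "top" or "wrist"; returns the picture (400x640x3 uint8, red, green, blue); there is no depth.
- eyes.camera_info(name): a dict with "mtx" (3x3 intrinsics, pixels), "extrinsics" (4x4, takes a point from camera to world coordinates); the wrist camera has in their place "tool_from_camera" (4x4, takes a point from camera to tool coordinates, whose origin is the TCP and whose axes are the flange's). Camera axes: x right, y down, z forward; pixel columns grow to the right and rows downward; lengths in m; the calibration is good to about 2 mm. The wrist camera is an equidistant fisheye: a pixel r from the principal point sees the ray r / f radians off the axis. A picture is of the moment at which its call begins: read the wrist's pose just before it. camera_info takes no time and is no camera call.
- r.hand_in(): hands the job in; it is judged then, once.
The state is a dict: "clock": time; "joints": joint angles; "qvel": joint speeds; "tau": joint torques, N m; "tcp_pos": TCP position; "orientation": TCP orientation; "contact_force": force on the tool from outside, world axes, zero at the start; "moment": the same for the moment, N m; "grip_width": finger opening in m; "gripper_force": force on a finger pad.
Only numpy, scipy, OpenCV 4.12 (cv2) and the standard library are available. Lean on these libraries where they do the work, as an engineer would, in place of code of your own. Each camera call takes 0.05 s, during which the arm holds its last target. There are 200 camera calls.

TASK

Try out the knock-down joint: lay the loose rail between the two guide strips of the board with its headed post towards the cam, slide it under the open hook until its end meets the rubber buffer, and then swing the cam lever a quarter turn until it lies in line with the timber, so that the hook catches the post and draws the two pieces of timber tight together. Bring the rail in while the lever is still open, let go of everything when the joint is locked, and leave the other things on the bench where they are.

Things in the scene. Friction and masses are not known exactly. Their poses are not given: they have to be found in the camera images.
- jig: Plywood board 280x94x10 mm fixed on the bench. Origin on the bench surface under the joint face, on the centre line. x along the timber, from the open channel to the fixed timber; y left, z up. Board x -170..110 mm. Fixed timber 110x50x30 mm on it, x 0 (joint face)..110, top 40 mm over the bench. When tight, the rail's origin is at (-55, 0, 10) mm here, its x along this x.
- jig_channel (a point): Middle of the channel floor where the rail lies, on the board's top (10 mm over the bench), 60 mm before the joint face; axes as the board. Guide strips on both sides, from 150 to 15 mm before the joint face, tops 24 mm over the bench, inner faces 56 mm apart, 13 mm thick.
- buffer_face (a point): Centre of the rubber face of the spring buffer in the fixed timber's end, 32 mm over the bench; 26 mm wide, 12 mm tall. It stands 4 mm proud of the joint face and pushes back 0.6 N per mm, 2.4 N when pressed flush.
- rail: Loose timber rail 110 (x) x 50 (y) x 30 (z) mm, about 0.26 kg. Origin at the centre of its underside, x along its length towards the end with the headed post, y across, z up. Post end face at x = +55 mm. A 2 mm steel plate lies on top, x 20..54 mm. Grasp it across its 50 mm width.
- rail_post (a point): Steel keeper post on the rail, 8 mm thick with a 13 mm head, on the centre line 14 mm back from the end face. This point is on its axis, 38 mm above the rail's underside; the head's top is at 52 mm.
- cam (a joint): Cam and lever angle, rad: 0 = open, lever square across the timber (towards the board's -y); 1.57 = closed, at its stop, lever in line with the timber (towards the board's +x, away from the rail). Closing turns counterclockwise from above. Starts at -0.2..0.06; stays where left (friction 0.06 N m).
- cam_hook (a point): Tip of the cam's spiral hook, 8 mm steel bar 47.5 to 55.5 mm over the bench. Open, it overhangs the channel up to 35 mm before the joint face: lay the rail in further back and slide it under. At angles under 0.1 it lets the post by; on closing it catches a post whose rail end is up to 8 mm from the joint face, draws it in, and has it fully drawn from about 1.35 rad.
- cam_pivot (a point): Vertical axis of the cam, 16 mm beyond the joint face (x = 16, y = 0 mm of the board); this point is 51.5 mm over the bench.
- cam_knob (a point): Centre of the upright round wooden knob at the lever's end: 18 mm thick, 31 mm tall (51.5 to 82.5 mm over the bench, this point at 67.5), 65 mm from the cam axis. It is fixed to the lever and turns with it; best pushed round from behind with closed fingers.
- bench_dog: Bystander: upright round hardwood bench dog, 40 mm thick, 56 mm tall; origin at the centre of its underside.
- rule: Bystander: folded yellow rule, 16 x 203 x 13 mm, length along its y; origin at the centre of its underside.
Not all that is in view belongs to the job. There is more than one size of the rail; the one meant has the size given above.

How it is judged:
On the way:
1. the rail lies flat in the channel, post towards the cam, its end within 10 mm of the joint face, while the lever is still open (below 0.35 rad) (x of rail in the frame of jig between -0.065 and -0.053 m and y of rail in the frame of jig between -0.007 and 0.007 m and z of rail in the frame of jig below 0.014 m and x of rail_post in the frame of jig above -0.03 m and angle between rail's own z axis and vertical below 0.08 rad and value of joint cam below 0.35 rad), for 0.2 s.
At the end, for the whole second after the job is handed in: Lever closed (at least 1.40 of 1.57 rad); rail flat in the channel, post end to the cam (within 7 mm of the centre line, 0.07 rad of its direction, tilt under 0.05 rad), its end within 2 mm of the fixed timber's end; rail and lever at rest (value of joint cam above 1.4 rad and x of rail in the frame of jig between -0.057 and -0.053 m and y of rail in the frame of jig between -0.007 and 0.007 m and z of rail in the frame of jig below 0.013 m and x of rail_post in the frame of jig above -0.02 m and angle between the x axis of rail and the x axis of jig, either way round below 0.07 rad and angle between rail's own z axis and vertical below 0.05 rad and linear speed of rail below 0.01 m/s and velocity of joint cam between -0.05 and 0.05 rad/s); the robot touches nothing.
It fails at once if the bench dog or the folding rule is moved more than 30 mm (distance of any of bench_dog, rule from where it was at the start of the episode above 0.03 m).
It also fails if it takes over 53 s, if anything falls off the work surface, if the arm or the gripper's body presses on something with over 40 N, if the wrist force passes 120 N, or if a joint passes its speed limit or range.

## Working session

There is one attempt and no reset: what is moved stays moved. The work goes in short steps, Python scripts to look and compute and a tool call to move; the robot and the scene stay as the last step left them, time stands still between calls to the robot, and variables do not carry over. Pictures are saved under pics/ and viewed, at most 10 in all, crops included, and the job is handed in when it is done.

Besides the shell and the picture viewer there is one more tool, called after ">>>" as a command line: name --pt "numbers of a row" for each row, then --argument value for the rest. step_arm: Moves the arm, as the interface text tells. Shifts and turns lie within -1 to 1; 1 stands for 60 cm of shift or pi rad of turn. Its arguments: {"type":"object","properties":{"rows":{"type":"array"},"jaw":{"type":"number"},"squeeze":{"type":"number"}},"required":["rows"]}

```bash
mkdir -p pics; python3 - <<'E'
from bench import r, eyes
import cv2,numpy as np
np.set_printoptions(precision=4,suppress=True)
for n in ("scene","top"):
    im=eyes.grab_frame(n); cv2.imwrite(f"pics/{n}0.png",im[:,:,::-1])
    c=eyes.camera_info(n); print(n,c["mtx"],c["extrinsics"])
print(eyes.camera_info("wrist")); o=r.get_obs(); print(o)
E
```

```text
scene [[444.9911   0.     317.5225]
 [  0.     444.9911 196.1755]
 [  0.       0.       1.    ]] [[ 0.7946 -0.3773  0.4757 -0.1573]
 [-0.6071 -0.4812  0.6324 -0.5598]
 [-0.0097 -0.7913 -0.6114  0.8754]
 [ 0.      0.      0.      1.    ]]
top [[503.8318   0.     315.0817]
 [  0.     503.8318 199.9016]
 [  0.       0.       1.    ]] [[ 0.0132 -0.9957  0.0917  0.3374]
 [-0.9999 -0.0127  0.0065  0.2706]
 [-0.0053 -0.0918 -0.9958  1.4013]
 [ 0.      0.      0.      1.    ]]
{'mtx': array([[309.7069,   0.    , 319.093 ],
       [  0.    , 309.7069, 192.23  ],
       [  0.    ,   0.    ,   1.    ]]), 'tool_from_camera': array([[ 0.0001, -0.9518, -0.3068,  0.0797],
       [ 1.    , -0.0002,  0.0008,  0.0003],
       [-0.0008, -0.3068,  0.9518, -0.1284],
       [ 0.    ,  0.    ,  0.    ,  1.    ]])}
{'clock': 0.1, 'joints': array([-1.3121,  0.4777,  0.0223,  1.5564, -0.0115,  1.1093, -0.0831]), 'qvel': array([ 0.0004, -0.0017,  0.0012, -0.001 ,  0.0012, -0.0005, -0.0014]), 'tau': array([  0.0046, -59.7762,   1.6135, -28.1954,   0.0128,   0.005 ,
         0.    ]), 'tcp_pos': array([0.2419, 0.6296, 0.2444]), 'orientation': array([-0.5728, -3.0887,  0.0026]), 'contact_force': array([-0.0786,  0.3477, -1.4064]), 'moment': array([ 0.0328, -0.0474,  0.0215]), 'gripper_force': 0.0, 'grip_width': 0.0856233044669738}
```

View pics/top0.png

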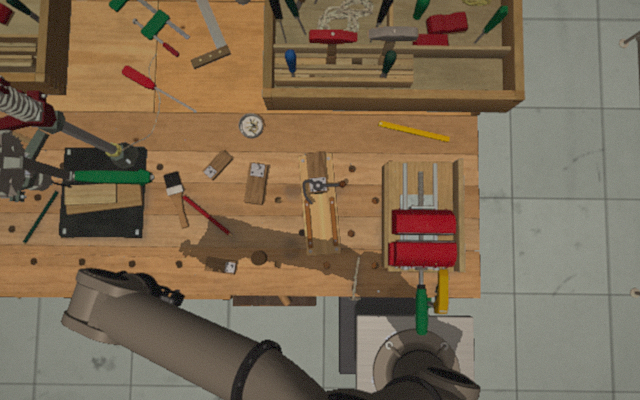

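View pics/scene0.png

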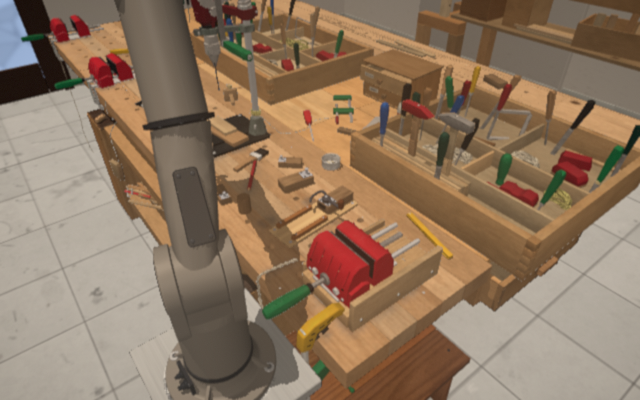

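The jig is at about (320,205) in the top view. Three rail-like pieces with a plate lie at (217,165), (257,182) and (221,266). I'll enlarge the crop to tell them apart.

```bash
cat > h.py <<'E'
import numpy as np,cv2
from bench import r,eyes
np.set_printoptions(precision=4,suppress=True)
def ray(n,u,v):
    c=eyes.camera_info(n);E=c["extrinsics"];K=c["mtx"]
    return E[:3,3],E[:3,:3]@np.linalg.solve(K,[u,v,1])
def on(n,u,v,z):
    o,d=ray(n,u,v);return o+d*(z-o[2])/d[2]
def proj(n,p):
    c=eyes.camera_info(n);E=c["extrinsics"];q=E[:3,:3].T@(np.asarray(p)-E[:3,3]);q=c["mtx"]@q;return q[:2]/q[2]
E
python3 - <<'E'
import cv2
im=cv2.imread("pics/top0.png")[140:285,160:360]
cv2.imwrite("pics/topc.png",cv2.resize(im,None,fx=4,fy=4,interpolation=cv2.INTER_CUBIC))
E
```

```text
(no output)
```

View pics/topc.png

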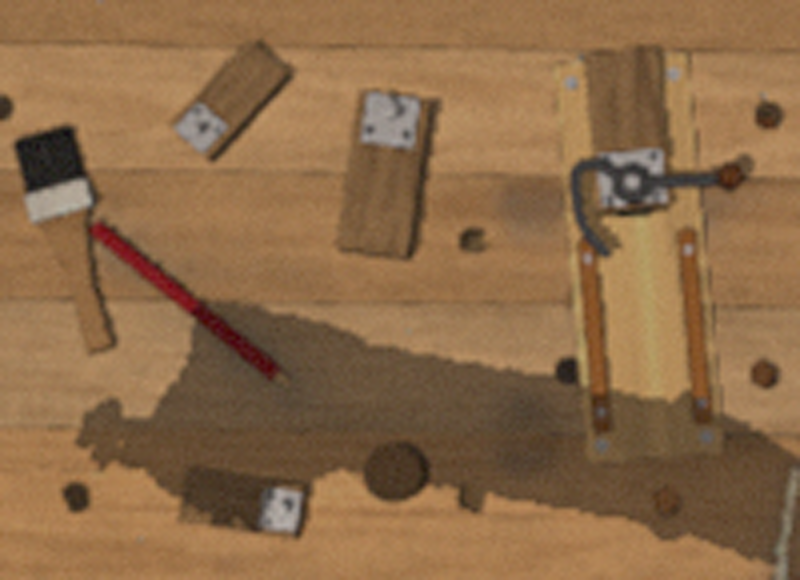

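The candidates are A at (217,165), B at (257,182) and C at (221,266). At about 0.37 px/mm, B is about 40x18 px, so 110x50 mm and the same size as the fixed timber. A and C are only about 30x13 px. B is the rail, with its plate and post end towards the far side (up in the image). The bench dog is at (259,257) and the rule at (413,131). Next I'll compute poses.

```bash
python3 - <<'E'
from h import *
f=lambda x,y,z:on("top",160+(x-1.5)/4,140+(y-1.5)/4,z)
s=[f(571,82,.01),f(672,75,.01),f(601,445,.01),f(706,437,.01)]
print("screws",*s); st=[f(588,257,.024),f(688,236,.024),f(602,412,.024),f(702,405,.024)]
print("strip",*st)
d=(s[0]+s[1]-s[2]-s[3])/2; print("jig len,yaw",np.linalg.norm(d),np.arctan2(d[1],d[0]))
print("centre",sum(s)/4,"pivot",f(633,183,.0555),"knob",f(732,176,.0825))
q=[f(362,90,.032),f(420,95,.032),f(410,257,.03),f(338,247,.03)]
print("rail",*q)
im=cv2.imread("pics/top0.png").astype(int)
g=im[150:212,235:280]; m=((g.min(2)>120)&(g.max(2)-g.min(2)<45)).astype(np.uint8)
c=max(cv2.findContours(m,0,1)[0],key=cv2.contourArea)+np.array([235,150]);rr=cv2.minAreaRect(c);print(rr,cv2.contourArea(c))
print("plate",on("top",*rr[0],.032))
print("dog",f(395,470,.056), "cand edges",[np.linalg.norm(q[i]-q[(i+1)%4]) for i in range(4)])
o=r.get_obs();from scipy.spatial.transform import Rotation as R;print(R.from_rotvec(o["orientation"]).as_matrix(),o["tcp_pos"])
E
```

```text
screws [0.5766 0.3167 0.01  ] [0.5824 0.2462 0.01  ] [0.3247 0.2922 0.01  ] [0.3311 0.2201 0.01  ]
strip [0.453  0.3027 0.024 ] [0.4683 0.2343 0.024 ] [0.3472 0.2916 0.024 ] [0.3528 0.2236 0.024 ]
jig len,yaw 0.2529269753105559 0.10025368172025158
centre [0.4537 0.2688 0.01  ] pivot [0.5006 0.2724 0.0555] knob [0.5028 0.2072 0.0825]
rail [0.5655 0.4596 0.032 ] [0.5625 0.4196 0.032 ] [0.4509 0.4242 0.03  ] [0.4571 0.4736 0.03  ]
((257.2799987792969, 169.53997802734375), (12.586502075195312, 11.737972259521484), 8.130102157592773) 91.5
plate [0.5452 0.4394 0.032 ]
dog [0.3068 0.428  0.056 ] cand edges [np.float64(0.04008607859347672), np.float64(0.11174030893006415), np.float64(0.04979556700841783), np.float64(0.1092979017083454)]
[[-0.9335  0.3586 -0.0005]
 [ 0.3586  0.9335 -0.0016]
 [-0.0001 -0.0016 -1.    ]] [0.2419 0.6296 0.2444]
```

>>> step_arm --pt "0.445 -0.31 -0.05 0 0 0.082" --pt "0.445 -0.31 -0.05 0 0 0.082" --pt "0.445 -0.31 -0.05 0 0 0.082" --pt "0.445 -0.31 -0.05 0 0 0.082" --pt "0.445 -0.31 -0.05 0 0 0.082"

```text
clock: 0.52
tcp_pos: [0.4136, 0.5099, 0.2256]
orientation: [-0.171, -3.137, 0.001]
contact_force: [0.3, -0.3, -0.9]
grip_width: 0.0853
gripper_force: 0.0
```

>>> step_arm --pt "0.159 -0.11 -0.019 0 0 0" --pt "0.159 -0.11 -0.019 0 0 0" --pt "0.159 -0.11 -0.019 0 0 0" --pt "0.159 -0.11 -0.019 0 0 0" --pt "0.159 -0.11 -0.019 0 0 0"

```text
clock: 0.93
tcp_pos: [0.51, 0.4426, 0.2139]
orientation: [-0.18, -3.136, 0.003]
contact_force: [-0.6, -0.1, 0.5]
grip_width: 0.0851
gripper_force: 0.0
```

```bash
cat >> h.py <<'E'
from scipy.spatial.transform import Rotation as R
def wray(u,v,o):
    c=eyes.camera_info("wrist");K=c["mtx"];T=c["tool_from_camera"]
    x,y=(u-K[0,2])/K[0,0],(v-K[1,2])/K[1,1];t=np.hypot(x,y)
    d=np.array([x*np.sinc(t/np.pi),y*np.sinc(t/np.pi),np.cos(t)])
    M=R.from_rotvec(o["orientation"]).as_matrix()
    return o["tcp_pos"]+M@T[:3,3],M@T[:3,:3]@d
def won(u,v,z,o):
    p,d=wray(u,v,o);return p+d*(z-p[2])/d[2]
E
python3 - <<'E'
from h import *
import pickle
o=r.get_obs();im=eyes.grab_frame("wrist")[:,:,::-1];pickle.dump(o,open("o1.pkl","wb"))
cv2.imwrite("pics/w1.png",im);print(o["tcp_pos"],o["orientation"])
E
```

```text
[0.51   0.4426 0.2139] [-0.18   -3.1364  0.003 ]
```

View pics/w1.png

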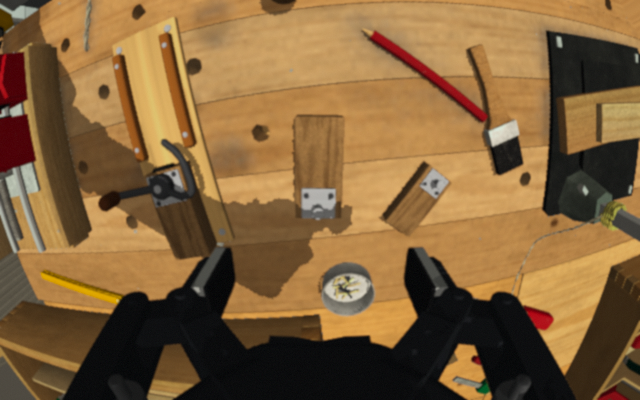

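The rail sits centred at (319,167), with its plate end at the bottom. Its corners are about (295,116), (343,116), (340,217) and (296,217). The jig is on the left, with the cam pivot at about (165,188).

```bash
python3 - <<'E'
from h import *
import pickle
o=pickle.load(open("o1.pkl","rb"))
q=[won(u,v,.03,o) for u,v in((295,116),(343,116),(341,218),(295,217))]
print(*q)
print("ctr",sum(q)/4,[np.linalg.norm(q[i]-q[(i+1)%4]) for i in range(4)])
d=q[3]+q[2]-q[0]-q[1];print("yaw",np.arctan2(d[1],d[0]))
print("plate px holes", won(319,210,.082,o))
print("strips",[won(u,v,.024,o) for u,v in((118,57),(140,157),(165,36),(187,145))])
print("screw",[won(u,v,.01,o) for u,v in((118,51),(173,28),(222,233))])
print("pivot",won(161,186,.055,o),"knob",won(107,201,.08,o))
im=cv2.imread("pics/w1.png")[90:240,240:400]
cv2.imwrite("pics/w1c.png",cv2.resize(im,None,fx=4,fy=4,interpolation=cv2.INTER_CUBIC))
E
```

```text
[0.4486 0.4258 0.03  ] [0.4541 0.4736 0.03  ] [0.5632 0.461  0.03  ] [0.5563 0.4112 0.03  ]
ctr [0.5055 0.4429 0.03  ] [np.float64(0.04811582407205753), np.float64(0.10989130872878493), np.float64(0.050286267721735986), np.float64(0.10876090203472295)]
yaw -0.12457807745582745
plate px holes [0.5311 0.4406 0.082 ]
strips [array([0.3419, 0.2266, 0.024 ]), array([0.4657, 0.2359, 0.024 ]), array([0.3357, 0.2937, 0.024 ]), array([0.462 , 0.3019, 0.024 ])]
screw [array([0.3303, 0.2175, 0.01  ]), array([0.3247, 0.298 , 0.01  ]), array([0.5762, 0.3154, 0.01  ])]
pivot [0.497  0.2754 0.055 ] knob [0.4989 0.215  0.08  ]
```

View pics/w1c.png

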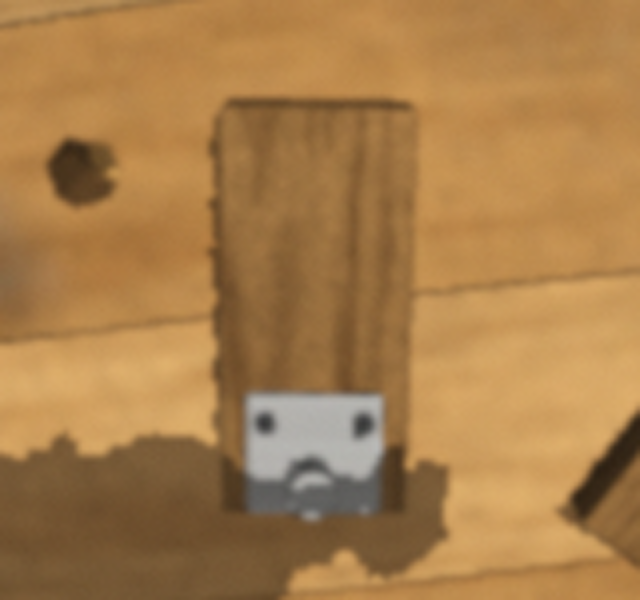

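>>> step_arm --pt "-0.032 0.004 -0.22 0 0 -0.002" --pt "-0.032 0.004 -0.22 0 0 -0.002" --pt "-0.032 0.004 -0.22 0 0 -0.002" --pt "-0.032 0.004 -0.22 0 0 -0.002" --pt "-0.032 0.004 -0.22 0 0 -0.002"

```text
clock: 1.4
tcp_pos: [0.4846, 0.448, 0.0797]
orientation: [-0.175, -3.131, 0.007]
contact_force: [0.2, -0.8, 0.3]
grip_width: 0.0857
gripper_force: 0.0
```

```bash
python3 -c "
from h import *
print(r.tips_ahead,[a for a in dir(r) if a[0]!='_']);print(r.get_obs()['tcp_pos'])"
```

```text
0.014 ['Unreachable', 'get_obs', 'hand_in', 'tips_ahead']
[0.4846 0.448  0.0797]
```

>>> step_arm --pt "0 0 -0.045 0 0 0" --pt "0 0 -0.085 0 0 0" --pt "0 0 -0.085 0 0 0" --pt "0 0 -0.085 0 0 0"

```text
clock: 1.73
tcp_pos: [0.4889, 0.4489, 0.0334]
orientation: [0.18, 3.136, 0.001]
contact_force: [0.6, -0.2, -0.3]
grip_width: 0.0858
gripper_force: 0.0
```

>>> step_arm --pt "0 0 -0.003 0 0 0" --pt "0 0 -0.003 0 0 0" --pt "0 0 -0.003 0 0 0" --pt "0 0 -0.003 0 0 0" --pt "0 0 -0.003 0 0 0" --jaw 0.3 --squeeze 50

```text
clock: 2.15
tcp_pos: [0.4888, 0.4483, 0.0309]
orientation: [0.181, 3.136, 0.002]
contact_force: [0.1, 0.8, 0.1]
grip_width: 0.0599
gripper_force: 0.0
```

>>> step_arm --pt "0 -0.004 0 0 0 0" --pt "0 -0.004 0 0 0 0" --pt "0 -0.004 0 0 0 0" --pt "0 -0.004 0 0 0 0" --pt "0 -0.004 0 0 0 0" --jaw 0.6 --squeeze 60

```text
clock: 2.57
tcp_pos: [0.4888, 0.446, 0.0309]
orientation: [0.181, 3.136, 0.002]
contact_force: [-1.6, 1.0, 6.0]
grip_width: 0.0483
gripper_force: 63.1
```

>>> step_arm --pt "0 0 0.05 0 0 0" --pt "0 0 0.11 0 0 0" --pt "0 0 0.17 0 0 0" --pt "-0.05 -0.06 0.17 0 0 0.02" --pt "-0.08 -0.12 0.17 0 0 0.04"

```text
clock: 2.98
tcp_pos: [0.4422, 0.3799, 0.1343]
orientation: [-0.026, 3.138, 0.009]
contact_force: [-1.0, -1.3, -2.8]
grip_width: 0.0486
gripper_force: 63.4
```

>>> step_arm --pt "-0.04 -0.06 0 0 0 0.015" --pt "-0.08 -0.12 0 0 0 0.029" --pt "-0.12 -0.185 0 0 0 0.029" --pt "-0.122 -0.185 0 0 0 0.029" --pt "-0.122 -0.185 0 0 0 0.029"

```text
clock: 3.4
tcp_pos: [0.3665, 0.2615, 0.1313]
orientation: [0.155, -3.135, 0.005]
contact_force: [0.2, 0.7, -1.6]
grip_width: 0.0485
gripper_force: 63.4
```

>>> step_arm --pt "0 0 0 0 0 0" --pt "0 0 0 0 0 0" --pt "0 0 0 0 0 0" --pt "0 0 0 0 0 0"

```text
clock: 3.73
tcp_pos: [0.3695, 0.2668, 0.1319]
orientation: [-0.16, 3.137, 0.001]
contact_force: [0.6, 0.3, -2.2]
grip_width: 0.048
gripper_force: 63.4
```

```bash
python3 - <<'E'
from h import *
import pickle
o=r.get_obs();im=eyes.grab_frame("wrist")[:,:,::-1];pickle.dump(o,open("o2.pkl","wb"))
cv2.imwrite("pics/w2.png",im);print(o["tcp_pos"],o["orientation"],o["grip_width"],o["gripper_force"])
t=eyes.grab_frame("top")[140:300,240:400,::-1];cv2.imwrite("pics/t2.png",t)
cv2.imwrite("pics/m2.png",np.hstack([cv2.resize(im[80:400,120:520],(500,400)),cv2.resize(t,(300,300))[:,:].copy() if 0 else np.vstack([cv2.resize(t,(300,300)),np.zeros((100,300,3),np.uint8)])]))
E
```

```text
[0.3695 0.2668 0.1319] [-0.1602  3.1373  0.0006] 0.04804122869657833 63.39445352554321
```

View pics/w2.png

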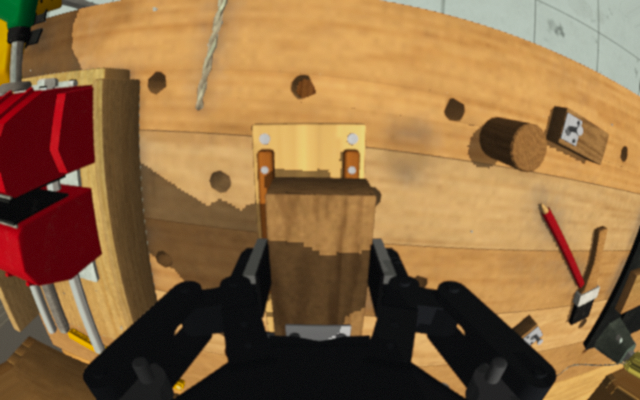

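The wrist view looks along the held rail. Its rear top edge runs (268,191) to (377,191). The board's rear screws are at (265,139) and (352,138), and the strip screws at (265,170) and (351,170).

```bash
python3 - <<'E'
from h import *
import pickle
o=pickle.load(open("o2.pkl","rb"))
im=cv2.imread("pics/w2.png");x0,y0=235,115
c=im[115:335,235:395];cv2.imwrite("pics/w2c.png",cv2.resize(c,None,fx=2.7,fy=2.7,interpolation=cv2.INTER_CUBIC))
def blob(u,v):
    g=im[v-7:v+8,u-7:u+8].astype(int);w=np.clip(g[:,:,0]-g[:,:,2]*.55-20,0,None)
    g2=im[v-7:v+8,u-7:u+8].astype(int);m=(g2.max(2)-g2.min(2)<40)&(g2.max(2)>120)
    ys,xs=np.nonzero(m);return u-7+xs.mean(),v-7+ys.mean(),m.sum()
P={}
for k,(u,v,z) in dict(sR=(265,139,.01),sL=(352,138,.01),tR=(265,170,.024),tL=(351,170,.024)).items():
    a=blob(u,v);P[k]=won(a[0],a[1],z,o);print(k,a,P[k])
print("mid",(P["sR"]+P["sL"])/2,(P["tR"]+P["tL"])/2)
d=P["sL"]-P["sR"];print("board yaw",np.arctan2(-d[0],d[1]),np.linalg.norm(d)); d=P["tL"]-P["tR"];print(np.arctan2(-d[0],d[1]),np.linalg.norm(d))
z=o["tcp_pos"][2]-.001
a,b=won(268,191,z,o),won(377,191,z,o);print("rail rear",a,b,(a+b)/2,np.linalg.norm(a-b),np.arctan2(-(b-a)[0],(b-a)[1]))
M=R.from_rotvec(o["orientation"]).as_matrix();print("tool yaw",np.arctan2(-M[0,1],M[1,1]),"tilt",M[:,2])
E
```

```text
sR (np.float64(264.2105263157895), np.float64(138.52631578947367), np.int64(76)) [0.3293 0.2184 0.01  ]
sL (np.float64(352.1625), np.float64(138.425), np.int64(80)) [0.3222 0.29   0.01  ]
tR (np.float64(264.22857142857146), np.float64(169.57142857142858), np.int64(35)) [0.352  0.2222 0.024 ]
tL (np.float64(351.4054054054054), np.float64(169.83783783783784), np.int64(37)) [0.3453 0.2908 0.024 ]
mid [0.3258 0.2542 0.01  ] [0.3486 0.2565 0.024 ]
board yaw 0.09896859337917659 0.07195651752286454
0.09685485622751136 0.06893900225101489
rail rear [0.3337 0.2412 0.1309] [0.3288 0.2892 0.1309] [0.3312 0.2652 0.1309] 0.048295073594049096 0.10178399380900242
tool yaw 0.10202359837164084 tilt [ 0.0002  0.0004 -1.    ]
```

View pics/w2c.png

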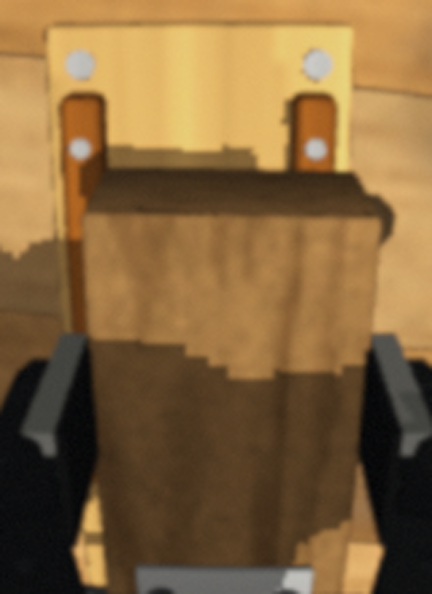

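View pics/m2.png

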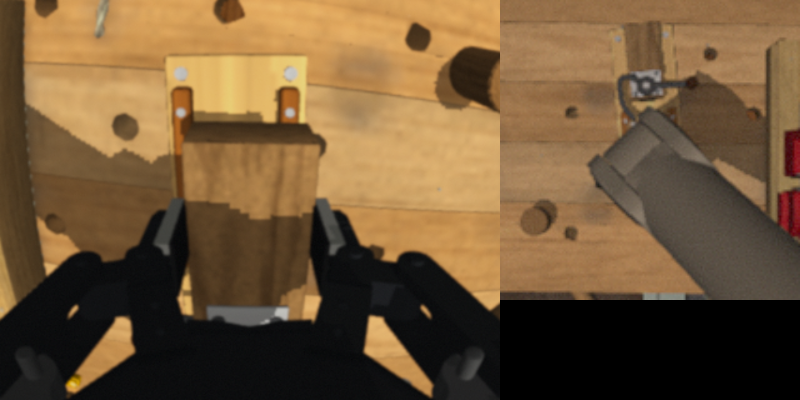

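The rail is gripped about 18 mm behind its centre, with yaw 0.10, the same as the board. I'll shift back and right a little and descend to just above the strips.

>>> step_arm --pt "-0.012 -0.015 -0.03 0 0 0" --pt "-0.012 -0.015 -0.07 0 0 0" --pt "-0.012 -0.015 -0.11 0 0 0" --pt "-0.012 -0.015 -0.11 0 0 0" --pt "-0.012 -0.015 -0.11 0 0 0"

```text
clock: 4.25
tcp_pos: [0.3613, 0.2564, 0.0654]
orientation: [0.159, -3.135, 0.003]
contact_force: [0.4, -0.5, -1.3]
grip_width: 0.0478
gripper_force: 63.4
```

>>> step_arm --pt "0 0 0 0 0 0" --pt "0 0 0 0 0 0" --pt "0 0 0 0 0 0"

```text
clock: 4.5
tcp_pos: [0.3626, 0.2575, 0.0672]
orientation: [-0.159, 3.136, 0.002]
contact_force: [-0.1, 0.8, -3.0]
grip_width: 0.0482
gripper_force: 63.4
```

```bash
python3 - <<'E'
from h import *
import pickle
o=r.get_obs();im=eyes.grab_frame("wrist")[:,:,::-1];pickle.dump(o,open("o3.pkl","wb"))
c=im[60:290,210:430];cv2.imwrite("pics/w3c.png",cv2.resize(c,None,fx=2.6,fy=2.6,interpolation=cv2.INTER_CUBIC))
print(o["tcp_pos"],o["orientation"],o["contact_force"])
E
```

```text
[0.3626 0.2575 0.0672] [-0.1588  3.1357  0.0025] [-0.063   0.7588 -3.0327]
```

View pics/w3c.png

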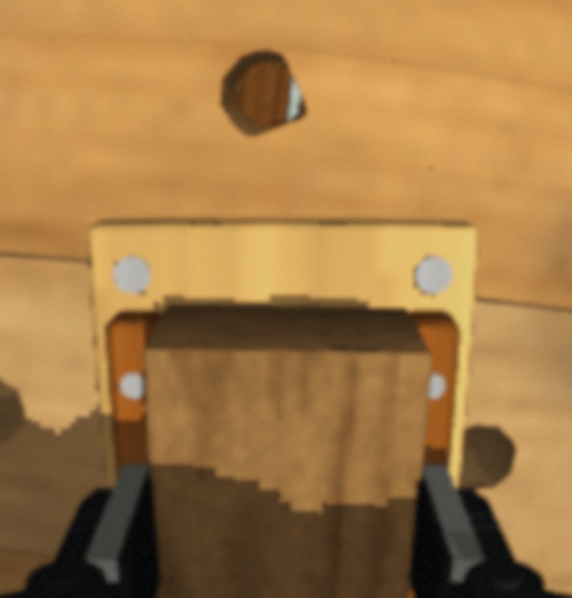

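```bash
python3 - <<'E'
from h import *
import pickle
o=pickle.load(open("o3.pkl","rb"));w=lambda x,y,z:won(210+x/2.6,60+y/2.6,z,o)
print("rail top rear",w(288,350,.066),"bottom",w(287,307,.036),"board rear",w(284,222,.01),"strip rear",w(284,314,.024),"screw",w(282,273,.01),w(284.5,385,.024))
E
```

```text
rail top rear [0.3261 0.2553 0.066 ] bottom [0.3268 0.2554 0.036 ] board rear [0.3136 0.2535 0.01  ] strip rear [0.3318 0.2553 0.024 ] screw [0.3258 0.2543 0.01  ] [0.3485 0.2571 0.024 ]
```

>>> step_arm --pt "0 -0.0015 -0.015 0 0 0" --pt "0 -0.0015 -0.025 0 0 0" --pt "0 -0.0015 -0.03 0 0 0" --pt "0 -0.0015 -0.03 0 0 0"

```text
clock: 4.88
tcp_pos: [0.3612, 0.2553, 0.047]
orientation: [0.159, -3.136, 0.002]
contact_force: [0.2, -0.7, -3.1]
grip_width: 0.0481
gripper_force: 63.4
```

>>> step_arm --pt "0 0 -0.005 0 0 0" --pt "0 0 -0.01 0 0 0" --pt "0 0 -0.01 0 0 0" --pt "0 0 -0.01 0 0 0"

```text
clock: 5.22
tcp_pos: [0.3617, 0.2558, 0.0418]
orientation: [0.159, -3.137, 0.0]
contact_force: [0.4, -0.5, -2.9]
grip_width: 0.0483
gripper_force: 63.4
```

>>> step_arm --pt "0 0 -0.0015 0 0 0" --pt "0.012 0.0012 -0.0015 0 0 0" --pt "0.024 0.0024 -0.0015 0 0 0" --pt "0.036 0.0036 -0.0015 0 0 0" --pt "0.045 0.0045 -0.0015 0 0 0"

```text
clock: 5.63
tcp_pos: [0.3905, 0.2589, 0.0413]
orientation: [-0.158, 3.136, 0.001]
contact_force: [-0.6, 0.3, -2.1]
grip_width: 0.0482
gripper_force: 63.4
```

>>> step_arm --pt "0.008 0.0008 0 0 0 0" --pt "0.015 0.0015 0 0 0 0" --pt "0.015 0.0015 0 0 0 0" --pt "0.015 0.0015 0 0 0 0"

```text
clock: 5.97
tcp_pos: [0.398, 0.2594, 0.041]
orientation: [-0.158, 3.138, 0.0]
contact_force: [0.0, -0.2, -1.2]
grip_width: 0.0481
gripper_force: 63.5
```

>>> step_arm --pt "0.003 0.0003 0 0 0 0" --pt "0.006 0.0006 0 0 0 0" --pt "0.006 0.0006 0 0 0 0" --pt "0.006 0.0006 0 0 0 0"

```text
clock: 6.3
tcp_pos: [0.4015, 0.2598, 0.0411]
orientation: [-0.159, 3.137, 0.0]
contact_force: [-0.9, -0.0, -1.7]
grip_width: 0.0484
gripper_force: 63.5
```

>>> step_arm --pt "0.003 0.0003 0 0 0 0" --pt "0.006 0.0006 0 0 0 0" --pt "0.006 0.0006 0 0 0 0" --pt "0.006 0.0006 0 0 0 0"

```text
clock: 6.63
tcp_pos: [0.4053, 0.2603, 0.0411]
orientation: [-0.159, 3.137, 0.0]
contact_force: [0.2, 0.2, -2.2]
grip_width: 0.0482
gripper_force: 63.5
```

>>> step_arm --pt "0.003 0.0003 0 0 0 0" --pt "0.003 0.0003 0 0 0 0" --pt "0.003 0.0003 0 0 0 0" --pt "0.003 0.0003 0 0 0 0"

```text
clock: 6.97
tcp_pos: [0.4068, 0.2604, 0.0411]
orientation: [-0.159, 3.138, 0.0]
contact_force: [-1.1, -0.4, -1.2]
grip_width: 0.0481
gripper_force: 63.5
```

```bash
python3 - <<'E'
from h import *
import time
L=[];
for n in range(6):
    L.append(r.get_obs()["contact_force"]); im=eyes.grab_frame("wrist")[:,:,::-1]
o=r.get_obs();print(np.mean(L,0),o["tcp_pos"],o["clock"])
import pickle;pickle.dump(o,open("o4.pkl","wb"))
cv2.imwrite("pics/w4.png",im)
t=eyes.grab_frame("scene")[150:250,260:400,::-1]
c=cv2.resize(im[60:290,210:430],None,fx=1.8,fy=1.8,interpolation=cv2.INTER_CUBIC)
s=cv2.resize(t,None,fx=2.8,fy=2.8,interpolation=cv2.INTER_CUBIC)
H=max(c.shape[0],s.shape[0]);p=lambda a:cv2.copyMakeBorder(a,0,H-a.shape[0],0,0,0)
cv2.imwrite("pics/m4.png",np.hstack([p(c),p(s)]))
E
```

```text
[-0.2911 -0.1303 -1.9923] [0.4068 0.2603 0.0411] 7.2667
```

View pics/m4.png

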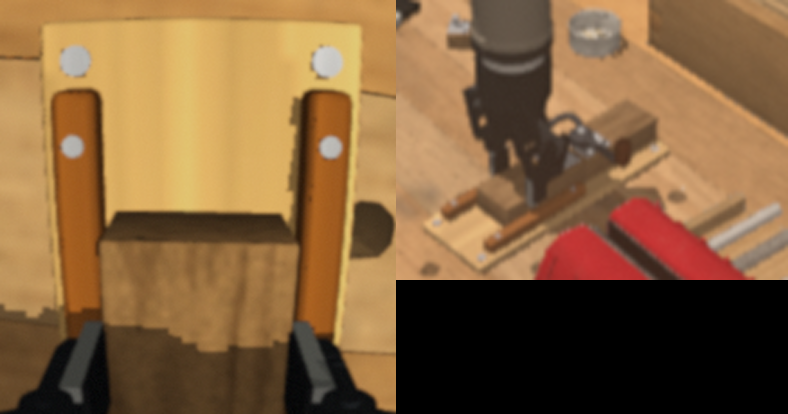

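The rail lies in the channel between the strips, its rear top edge at v≈194 and strip ends at v≈110 in the full wrist frame.

```bash
python3 - <<'E'
from h import *
import pickle
o=pickle.load(open("o4.pkl","rb"));w=lambda x,y,z:won(210+x/1.8,60+y/1.8,z,o)
D=dict(railtop=w(199,241,.040),railbot=w(199,213,.01),strip=w(201,90,.024),screw=w(201,61,.01),sscrew=w(201,147,.024),board=w(201,23,.01))
a=np.array([np.cos(.1),np.sin(.1),0])
for k in D: print(k,D[k],"along",D[k]@a)
b=D["board"]@a+.170; s=D["strip"]@a+.150
print("rail origin in board (from board rear, strip rear):",[D[k]@a+.055-q for k in("railtop","railbot") for q in(b,s)])
E
```

```text
railtop [0.37  0.258 0.04 ] along 0.39390037985677967
railbot [0.3711 0.2583 0.01  ] along 0.3950223349795643
strip [0.3344 0.255  0.024 ] along 0.3581397113117944
screw [0.3267 0.2543 0.01  ] along 0.3504920354907347
sscrew [0.3493 0.2565 0.024 ] along 0.3731714016202032
board [0.3159 0.2532 0.01  ] along 0.3395999190118692
rail origin in board (from board rear, strip rear): [np.float64(-0.06069953915508952), np.float64(-0.0592393314550147), np.float64(-0.0595775840323049), np.float64(-0.058117376332230075)]
```

>>> step_arm --pt "0.003 0.0003 0 0 0 0" --pt "0.003 0.0003 0 0 0 0" --pt "0.003 0.0003 0 0 0 0"

```text
clock: 7.57
tcp_pos: [0.4085, 0.2605, 0.041]
orientation: [0.159, -3.137, 0.0]
contact_force: [-0.2, -0.5, -1.4]
grip_width: 0.0478
gripper_force: 63.5
```

```bash
cat > f.py <<'E'
from h import *
L=[]
for n in range(8):
    L.append(r.get_obs()["contact_force"]); eyes.camera_info("top"); eyes.grab_frame("top")
o=r.get_obs();print(np.mean(L,0),np.std(L,0),o["tcp_pos"],o["clock"])
E
python3 f.py
```

```text
[-1.127  -0.1489 -1.776 ] [0.581  0.3155 0.2956] [0.4085 0.2605 0.041 ] 7.9667
```

>>> step_arm --pt "0.003 0.0003 0 0 0 0" --pt "0.003 0.0003 0 0 0 0" --pt "0.003 0.0003 0 0 0 0"

```text
clock: 8.22
tcp_pos: [0.41, 0.2606, 0.0409]
orientation: [0.159, -3.137, 0.001]
contact_force: [-3.2, -0.6, -1.5]
grip_width: 0.0485
gripper_force: 63.5
```

```bash
python3 f.py
```

```text
[-3.7801 -0.5193 -1.075 ] [0.3897 0.3841 0.4019] [0.41   0.2606 0.041 ] 8.6167
```

Contact force shows the buffer pressed flush. Next I'll release and lift.

>>> step_arm --pt "0 0 0 0 0 0" --pt "0 0 0 0 0 0" --pt "0 0 0 0 0 0" --pt "0 0 0 0 0 0" --pt "0 0 0 0 0 0" --jaw 0.1

```text
clock: 9.03
tcp_pos: [0.4111, 0.261, 0.0413]
orientation: [-0.158, 3.136, 0.001]
contact_force: [-0.4, 1.0, -0.1]
grip_width: 0.0767
gripper_force: 0.0
```

>>> step_arm --pt "0 0 0.02 0 0 0" --pt "0 0 0.06 0 0 0" --pt "-0.02 0 0.12 0 0 0" --pt "-0.04 -0.02 0.19 0 0 0" --pt "-0.04 -0.02 0.19 0 0 0"

```text
clock: 9.45
tcp_pos: [0.3876, 0.2494, 0.1605]
orientation: [-0.158, 3.131, 0.007]
contact_force: [0.5, -0.9, 0.2]
grip_width: 0.077
gripper_force: 0.0
```

```bash
python3 - <<'E'
from h import *
o=r.get_obs();im=eyes.grab_frame("wrist")[:,:,::-1];cv2.imwrite("pics/w5.png",im)
print(o["tcp_pos"],o["orientation"],o["joints"],o["grip_width"],o["clock"])
import pickle;pickle.dump(o,open("o5.pkl","wb"))
# expected pixel->check: bluish-grey (steel) and screws in view
m=((im.max(2).astype(int)-im.min(2)<30)&(im.max(2)>130)).astype(np.uint8)
n,l,st,ce=cv2.connectedComponentsWithStats(m)
for i in range(1,n):
    if st[i,4]>15: print(st[i],ce[i],won(*ce[i],.042,o),won(*ce[i],.01,o))
E
```

```text
[0.3876 0.2494 0.1605] [-0.1581  3.1312  0.007 ] [-0.6782  0.2365 -0.0332  2.1376  0.0118  0.7598  0.9527] 0.0769896323951304 9.45
[11  0  7  7 19] [14.7895  1.7895] [ 0.1899 -0.1281  0.042 ] [ 0.1746 -0.1761  0.01  ]
[73  0 11  3 25] [77.04  0.76] [ 0.2151 -0.0057  0.042 ] [ 0.203  -0.0378  0.01  ]
[ 428    0  212   89 8064] [574.4121  27.1472] [0.1878 0.4903 0.042 ] [0.1723 0.5226 0.01  ]
[ 43  21   8  37 165] [46.3152 39.3939] [ 0.2495 -0.0496  0.042 ] [ 0.242  -0.0874  0.01  ]
[74 55 16  9 74] [80.0135 57.973 ] [0.276  0.0083 0.042 ] [ 0.2719 -0.022   0.01  ]
[93 57 17  6 52] [102.3846  60.1154] [0.2809 0.0394 0.042 ] [0.2774 0.0131 0.01  ]
[21 65 12  6 33] [27.1515 67.1818] [ 0.2761 -0.0839  0.042 ] [ 0.272  -0.1262  0.01  ]
[326  67   5  11  43] [327.7442  71.8837] [0.2898 0.2476 0.042 ] [0.2874 0.2484 0.01  ]
[557  97  20  29 294] [566.4116 111.0306] [0.2786 0.4891 0.042 ] [0.2748 0.5213 0.01  ]
[286 111   8   9  58] [289.5    115.1379] [0.3269 0.2211 0.042 ] [0.3294 0.2184 0.01  ]
[366 112   8   8  57] [369.5614 115.6667] [0.3206 0.2844 0.042 ] [0.3223 0.29   0.01  ]
[288 140
[... 1264 characters left out ...]
 16  21 172] [345.25   296.6919] [0.4941 0.2875 0.042 ] [0.5183 0.2935 0.01  ]
[ 77 302   8   8  26] [ 80.5385 305.6923] [ 0.5787 -0.0498  0.042 ] [ 0.6139 -0.0876  0.01  ]
[528 302  17  18 136] [535.6985 310.4412] [0.5206 0.5451 0.042 ] [0.5482 0.5846 0.01  ]
[325 307   9   7  55] [329.0182 310.0909] [0.5129 0.2736 0.042 ] [0.5395 0.2777 0.01  ]
[307 309  14   7  49] [311.8776 312.2653] [0.5175 0.2565 0.042 ] [0.5448 0.2585 0.01  ]
[354 331   5   5  23] [356.     333.1739] [0.5443 0.3068 0.042 ] [0.5751 0.3152 0.01  ]
[295 332   5   4  19] [296.8947 333.4211] [0.5502 0.2432 0.042 ] [0.5817 0.2434 0.01  ]
[440 371  21  11  38] [449.6316 375.7368] [0.631  0.4529 0.042 ] [0.673  0.4803 0.01  ]
```

```bash
cat > way.py <<'E'
from h import *
O=np.array([.482,.2698]);c,s=np.cos(.1),np.sin(.1);B=np.array([[c,-s],[s,c]])
def pt(th,d):
    k=np.array([.016,0])+.065*np.array([np.sin(th),-np.cos(th)])
    return O+B@(k-d*np.array([np.cos(th),np.sin(th)]))
if __name__=="__main__":
    import pickle
    o=pickle.load(open("o5.pkl","rb"))
    p=won(326,252,.042,o);print("plate rear edge in board",B.T@(p[:2]-O), "expect x -35 if flush")
    print("start",pt(-.066,.040),(pt(-.066,.04)-o["tcp_pos"][:2])/.6,"touch",pt(-.066,.02))
    q0=pt(0,.02)
    for th in np.arange(0,1.66,.11): print(round(th,2),pt(th,.02),"units from th=0:",(pt(th,.02)-q0)/.6,th/np.pi)
E
python3 way.py
```

```text
plate rear edge in board [-0.0378 -0.0032] expect x -35 if flush
start [0.4602 0.2051] [ 0.1209 -0.0738] touch [0.4801 0.2058]
0.0 [0.4845 0.2047] units from th=0: [0. 0.] 0.0
0.11 [0.4919 0.2037] units from th=0: [ 0.0123 -0.0018] 0.03501408748021698
0.22 [0.4994 0.2034] units from th=0: [ 0.0248 -0.0022] 0.07002817496043395
0.33 [0.5068 0.204 ] units from th=0: [ 0.0372 -0.0012] 0.10504226244065093
0.44 [0.5142 0.2054] units from th=0: [0.0495 0.0011] 0.1400563499208679
0.55 [0.5213 0.2075] units from th=0: [0.0614 0.0047] 0.17507043740108488
0.66 [0.5282 0.2105] units from th=0: [0.0728 0.0096] 0.21008452488130186
0.77 [0.5347 0.2142] units from th=0: [0.0837 0.0158] 0.24509861236151884
0.88 [0.5408 0.2186] units from th=0: [0.0938 0.0231] 0.2801126998417358
0.99 [0.5463 0.2236] units from th=0: [0.103  0.0315] 0.31512678732195276
1.1 [0.5513 0.2292] units from th=0: [0.1112 0.0408] 0.35014087480216977
1.21 [0.5556 0.2353] units from th=0: [0.1184 0.051 ] 0.3851549622823867
1.32 [0.5592 0.2419] units from th=0: [0.1244 0.0619] 0.4201690497626037
1.43 [0.5621 0.2488] units from th=0: [0.1292 0.0734] 0.45518313724282067
1.54 [0.5641 0.2559] units from th=0: [0.1327 0.0854] 0.4901972247230377
1.65 [0.5654 0.2633] units from th=0: [0.1349 0.0976] 0.5252113122032546
```

>>> step_arm --pt "0.06 -0.037 0 0 0 0" --pt "0.12 -0.074 0 0 0 0" --pt "0.12 -0.074 0 0 0 0" --pt "0.12 -0.074 0 0 0 0" --pt "0.12 -0.074 0 0 0 0" --jaw 1 --squeeze 40

```text
clock: 9.92
tcp_pos: [0.4579, 0.2042, 0.154]
orientation: [0.158, -3.136, 0.001]
contact_force: [-0.3, 0.2, -0.3]
grip_width: 0.016
gripper_force: 0.0
```

>>> step_arm --pt "0 0 0 0 0 0" --pt "0 0 0 0 0 0" --pt "0 0 0 0 0 0" --pt "0 0 0 0 0 0" --pt "0 0 0 0 0 0"

```text
clock: 10.33
tcp_pos: [0.4581, 0.2047, 0.1551]
orientation: [0.16, -3.137, -0.0]
contact_force: [0.2, -0.2, 0.7]
grip_width: -0.0001
gripper_force: 0.0
```

Down to TCP z 0.074, then up to the knob.

>>> step_arm --pt "0 0 -0.05 0 0 0" --pt "0 0 -0.1 0 0 0" --pt "0 0 -0.135 0 0 0" --pt "0 0 -0.135 0 0 0" --pt "0 0 -0.135 0 0 0"

```text
clock: 10.75
tcp_pos: [0.4578, 0.2041, 0.0736]
orientation: [0.159, -3.135, 0.002]
contact_force: [0.6, 1.4, 0.1]
grip_width: 0.0002
gripper_force: 0.0
```

>>> step_arm --pt "0.015 0 0 0 0 0" --pt "0.03 0 0 0 0 0" --pt "0.03 0 0 0 0 0" --pt "0.03 0 0 0 0 0"

```text
clock: 11.08
tcp_pos: [0.4781, 0.2046, 0.0752]
orientation: [-0.157, 3.135, 0.002]
contact_force: [0.4, 1.5, 0.6]
grip_width: -0.0001
gripper_force: 0.0
```

>>> step_arm --pt "0.011 0 0 0 0 0" --pt "0.023 -0.002 0 0 0 0.035" --pt "0.036 -0.002 0 0 0 0.07" --pt "0.048 -0.001 0 0 0 0.105" --pt "0.06 0.001 0 0 0 0.14"

```text
clock: 11.5
tcp_pos: [0.5126, 0.204, 0.0742]
orientation: [0.847, -3.024, 0.001]
contact_force: [-0.7, -2.0, 0.8]
grip_width: 0.0002
gripper_force: 0.8
```

>>> step_arm --pt "0.012 0.004 0 0 0 0.035" --pt "0.023 0.009 0 0 0 0.07" --pt "0.034 0.015 0 0 0 0.105"

```text
clock: 11.75
tcp_pos: [0.5333, 0.2126, 0.0741]
orientation: [1.331, -2.844, 0.002]
contact_force: [-0.9, -2.9, -0.7]
grip_width: 0.0003
gripper_force: 0.9
```

>>> step_arm --pt "0.01 0.007 0 0 0 0.035" --pt "0.019 0.016 0 0 0 0.07" --pt "0.0275 0.025 0 0 0 0.105" --pt "0.035 0.035 0 0 0 0.14"

```text
clock: 12.08
tcp_pos: [0.5546, 0.2336, 0.0741]
orientation: [1.919, -2.486, 0.002]
contact_force: [0.5, -2.0, 0.7]
grip_width: -0.0002
gripper_force: 1.1
```

>>> step_arm --pt "0.006 0.011 0 0 0 0.035" --pt "0.011 0.022 0 0 0 0.07" --pt "0.014 0.034 0 0 0 0.1" --pt "0.014 0.034 0 0 0 0.1"

```text
clock: 12.42
tcp_pos: [0.5631, 0.2561, 0.0743]
orientation: [-2.284, 2.156, 0.0]
contact_force: [-0.0, 0.7, 1.0]
grip_width: 0.0002
gripper_force: 0.0
```

>>> step_arm --pt "0 0.004 0 0 0 0" --pt "0 0.008 0 0 0 0" --pt "0 0.008 0 0 0 0"

```text
clock: 12.67
tcp_pos: [0.5626, 0.2573, 0.074]
orientation: [2.274, -2.164, 0.004]
contact_force: [-0.5, -5.5, 2.3]
grip_width: -0.0001
gripper_force: 2.8
```

>>> step_arm --pt "0 0.004 0 0 0 0" --pt "0 0.004 0 0 0 0" --pt "0 0.004 0 0 0 0"

```text
clock: 12.92
tcp_pos: [0.5626, 0.2576, 0.074]
orientation: [2.27, -2.163, 0.006]
contact_force: [0.7, -10.8, 6.2]
grip_width: -0.0
gripper_force: 5.0
```

The lever is against its stop. I'll back off and lift clear to check.

>>> step_arm --pt "0 -0.02 0 0 0 0" --pt "0 -0.05 0 0 0 0" --pt "0 -0.08 0.03 0 0 0" --pt "0 -0.08 0.09 0 0 0" --pt "0 -0.08 0.15 0 0 0"

```text
clock: 13.33
tcp_pos: [0.561, 0.2121, 0.1637]
orientation: [2.274, -2.163, -0.002]
contact_force: [0.8, 0.6, -0.2]
grip_width: -0.0001
gripper_force: 0.0
```

>>> step_arm --pt "0 -0.06 0.06 0 0 0" --pt "0 -0.12 0.12 0 0 0" --pt "0 -0.18 0.15 0 0 0" --pt "0 -0.24 0.15 0 0 0" --pt "0 -0.3 0.15 0 0 0"

```text
clock: 13.75
tcp_pos: [0.5629, 0.0371, 0.2569]
orientation: [-2.277, 2.158, -0.005]
contact_force: [0.9, -0.7, 0.7]
grip_width: 0.0001
gripper_force: 0.0
```

```bash
python3 - <<'E'
from h import *
from way import O,B
o=r.get_obs();print(o["tcp_pos"],o["joints"],o["contact_force"],o["clock"])
im=eyes.grab_frame("top")[:,:,::-1];cv2.imwrite("pics/top6.png",im)
pw=lambda b,z:np.append(O+B@np.array(b),z)
print("knob closed px",proj("top",pw((.081,0),.08)),"open px",proj("top",pw((.012,-.065),.08)))
hsv=cv2.cvtColor(im,cv2.COLOR_BGR2HSV)
k0=cv2.imread("pics/top0.png")
for n,b in(("closed",(.081,0)),("open",(.012,-.065))):
    u,v=proj("top",pw(b,.08)).round().astype(int)
    print(n,"bgr now",im[v-2:v+3,u-2:u+3].mean((0,1)),"before",k0[v-2:v+3,u-2:u+3].mean((0,1)))
# timber plates: grey blobs
g=im[150:260,290:360].astype(int);m=((g.min(2)>110)&(g.max(2)-g.min(2)<45)).astype(np.uint8)
n,l,st,ce=cv2.connectedComponentsWithStats(m)
for i in range(1,n):
    if st[i,4]>4:
        x,y,w,h,a=st[i];p=[on("top",290+ce[i][0],150+yy,.042) for yy in(y,y+h)]
        print(st[i],[B.T@(q[:2]-O) for q in p])
d=cv2.absdiff(im,k0)[230:285,200:290].max(); print("diff dog area",cv2.absdiff(im,k0)[245:270,248:270].mean(),"rule",cv2.absdiff(im,k0)[118:145,375:452].mean())
E
```

```text
[0.5629 0.0371 0.2569] [ 0.1395  0.3092 -0.3879  1.7945  0.1325  1.0579  2.8992] [ 0.875  -0.7312  0.707 ] 13.75
knob closed px [316.1173 161.0337] open px [342.9134 184.6414]
closed bgr now [27.56 45.52 76.  ] before [ 62.08  92.48 123.52]
open bgr now [ 70.52 105.52 140.28] before [34.2  55.68 86.84]
[37  7  3  3  8] [array([ 0.0958, -0.0334]), array([ 0.0875, -0.0326])]
[11  9  3  3  7] [array([0.0964, 0.0367]), array([0.0881, 0.0374])]
[30 27  7 14 47] [array([ 0.042 , -0.0163]), array([ 0.0038, -0.0129])]
[19 28  7 13 46] [array([0.0421, 0.0161]), array([0.0066, 0.0191])]
[26 34  4  3  8] [array([0.0243, 0.0013]), array([0.0161, 0.002 ])]
[26 42 11  7 51] [array([ 0.0018, -0.0047]), array([-0.0172, -0.003 ])]
[23 51 14  5 49] [array([-0.0224,  0.0002]), array([-0.0359,  0.0014])]
[45 98  3  3  8] [array([-0.1525, -0.0334]), array([-0.1605, -0.0327])]
[ 19 100   3   3   9] [array([-0.1518,  0.0369]), array([-0.1598,  0.0376])]
diff dog area 21.938181818181818 rule 32.702741702741704
```

The knob is at its closed position, the plate's rear edge reads -35.9 mm (-35 when tight), and the arm is clear.

```bash
python3 -c "
from h import *
print(r.hand_in())"
```

```text
the job is handed in; nothing more can be done
None
```

I handed the job in at about 14 s of the 53 s: the rail is seated against the fixed timber, the lever is closed to its stop and the arm is clear, judging by the last top-camera frame and the contact forces. The verdict was not reported back. I never moved near the bench dog or the rule, but I did not re-measure where they stand.

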